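# Empty the battery bin of the desk organiser

## Robot

A 7-joint arm with a two-finger parallel gripper is mounted at the origin on the work surface. World frame = base frame: x ahead of the robot, y to its left, z up, the work surface at z = 0. Lengths are in m, angles in rad, forces in N, time in s.
With the tool pointing down it reaches from about 0.4 to 0.85 m from the base axis. Payload 10.4 kg.
Tool frame: the origin (TCP) lies midway between the tips of the shut fingers; the grasp point (between the pads) lies 19 mm behind it; z points along the fingers, y is the line along which they close (so a half turn about z gives the same grasp; the last joint's range is limited). The gripper opens to 87 mm and grips with 3 to 60 N. Pads are 19 mm wide; open, the fingers measure 117 mm over their backs; the gripper's body (75 mm by 190 mm) begins 51 mm behind the grasp point.
Start: joints at [-1.238, 0.332, -0.065, 1.46, 0.022, 1.35, -0.088], TCP at [0.218, 0.586, 0.223] pointing down, gripper open.
Joint ranges: [-2.6, 2.6], [-0.5, 2.12], [-1.47, 1.34], [0.16, 2.42], [-1.27, 4.41], [0.06, 2.06], [-2.6, 2.6]. Speed limits (rad/s): [2.22, 2.22, 2.79, 2.79, 3.14, 3.14, 3.14].

## Interface

Orientations are given as a unit quaternion [x, y, z, w].
In Python, from bench import r gives the robot as it stands.
- The arm moves only by the tool arm_command, never from a script. Its arguments are lists of equal length, an entry for each row: "xyz": the shift along the world's x, y, z in m, a list of three; "rot": the turn, a rotation vector about the world's x, y, z in rad, a list of three. In form: {"xyz": [[tx, ty, tz], ...], "rot": [[ax, ay, az], ...]}. A call has 1 to 20 rows; each row is the pose to reach, as a shift and turn from the pose commanded when the call began; what a row does not reach only later rows make up. A row lasts 1/12 s, in which the tool goes at most 41.7 mm and 7.16 degrees, less where a joint would pass 70% of its speed; a pose out of reach is approached as far as the arm can. A call with a gripper value outside its range is refused whole. "grip" is the opening, from 0 (shut) to 1 (fully open), set as the call begins (left out, the last holds). The fingers move at their own pace and stop on an object; "squeeze" is the grip in N (left out, the last holds). Time passes only in rows, so rows that repeat a pose let the fingers close. It gives the time, the measured TCP pose, the force, the opening and the grip force at its end, in the units of the state.
- r.read_state(): the state, without advancing time (a new reading comes with each control period).
- r.camera(name): name is "scene" or "top" or "wrist"; returns the picture (420x560x3 uint8, red, green, blue); there is no depth.
- r.camera_model(name): a dict with "fx", "fy", "cx", "cy" (pixels), "k1" (the pictures are not rectified: a ray, as slopes to the right and down, at radius r is drawn at 1 + k1 r^2 times it, then the intrinsics apply), "T" (4x4, takes a point from camera to world coordinates). Camera axes: x right, y up, looking along -z (the intrinsics and any distortion apply to the point x, -y, -z); pixel columns grow to the right and rows downward; lengths in m; the calibration is good to about 2 mm. A picture is of the moment at which its call begins: read the wrist's pose just before it. camera_model takes no time and is no camera call; for the wrist camera it gives the pose at the moment of the call.
- r.close_job(): hands the job in; it is judged then, once.
Trained networks look in the newest picture that a camera, given by its name, has taken for a name from the list of things; names that differ only in an ending like _2 or _b are one class to them, and where a whole thing is asked for, a point or a joint stands for the part that bears it (a point fixed in the world has none). Each returns a list of dicts, best first, with "conf" (0 to 1); they miss things now and then, are a little off and sometimes report something else, mostly with a low value. They report only what shows in the picture. A call takes as long as a camera call. They do not tell look-alikes from the thing itself.
- r.look_for(label, camera): "at" ([x, y, z] in m, in the coordinates of the camera as it stood for that picture, good to about 4 mm: the middle of the surface that is visible of it).
- r.spot_point(label, camera): "at" ([x, y, z] in m, in the coordinates of the camera as it stood for that picture, good to about 4 mm: a listed point, or the origin of a listed thing).
The state is a dict: "time": time; "joint_positions": joint angles; "joint_vel": joint speeds; "joint_torque": joint torques, N m; "ee_pos": TCP position; "eef_rot": TCP orientation; "ft_force": force on the tool from outside, world axes, zero at the start; "torque": the same for the moment, N m; "width": finger opening in m; "grip_force": force on a finger pad.
Only numpy, scipy, OpenCV 4.12 (cv2) and the standard library are available. Lean on these libraries where they do the work, as an engineer would, in place of code of your own. Each camera call takes 0.05 s, during which the arm holds its last target. There are 200 camera calls.

## Task

Lift the bin that holds the spent battery straight up out of the desk organiser, keeping it level until it is clear, and tip it over the cardboard box so that the battery rolls into the box. Then stand the empty bin upright on the bare desk, away from the organiser, and let go of it.

Things in the scene. Friction and masses are not known exactly. Their poses are not given: they have to be found in the camera images.
- bin: Plywood insert bin that holds the battery (two equal bins hold an eraser and a pencil sharpener). 94 mm long (its x), 58 mm wide (its y), 110 g. Long side walls plain, upright, 3 mm thick, 52 mm high; end walls 31 mm high. Inside, the middle 24 mm of the 3 mm floor is flat, then it ramps up at 39 degrees to the top edge of each end. Origin: centre of its underside, z up.
- frame: Organiser: black steel frame fixed to the desk, 303 mm (x) by 67 mm (y), rim 26 mm above the desk. Three pockets in a row along x at 100 mm pitch, each with a bin: 22 mm deep, floor 4 mm above the desk, 1.5 mm play on each side. The bins' sides stand 30 mm proud of the rim, free to grip from above across their width. Origin: centre of its underside.
- battery: Round battery, 14.5 mm diameter, 50 mm long, black with a copper-coloured end, 23 g. Origin at its centre, y along its length. It starts lying across the bin's floor, along the bin's y, and rolls: tip the bin 50 degrees or more about its y axis and it rolls out over the lower end.
- box: Loose open cardboard box on the robot's right of the organiser, 140 mm (x) by 130 mm (y), 45 mm high, walls and floor 4 mm, 0.5 kg. Origin: centre of its underside, z up. The strip of desk between box and organiser, 150 mm wide or more, is bare: a good place for the empty bin.
Not all that is in view belongs to the job. Leave any green or orange look-alike of the bin alone. What is meant by the battery is not green, and is the smaller of those in its own colour.

How it is judged:
On the way, in this order (a step that is already met when the one before it is completed fails the run):
1. the bin is lifted clear of the frame, level to 15 degrees, with the battery in it (height (world z) of bin above 0.035 m and angle between bin's own z axis and vertical below 0.26 rad and distance between battery and bin below 0.055 m), for 0.1 s.
2. the bin is tipped more than 35 degrees within 150 mm of the box's centre (angle between bin's own z axis and vertical above 0.61 rad and horizontal distance between bin and box below 0.15 m), for 0.1 s.
At the end, for the whole second after the job is handed in: The battery lies inside the collecting box, below its rim; the box is upright (10 degrees). The empty bin is upright (10 degrees), stands at rest on the desk outside the box (its underside within 10 mm of desk height) and more than 60 mm from where it started (x of battery in the frame of box between -0.07 and 0.07 m and y of battery in the frame of box between -0.065 and 0.065 m and z of battery in the frame of box between 0 and 0.04 m and angle between each of box, bin's own z axis and vertical below 0.17 rad and height (world z) of bin between -0.01 and 0.01 m and distance of bin from where it was at the start of the episode above 0.06 m and horizontal distance between bin and box above 0.08 m and linear speed of bin below 0.02 m/s); the robot touches nothing.
It fails at once if the bin is tilted more than 17 degrees while it is still in its pocket (less than 20 mm from its start) (angle between bin's own z axis and vertical above 0.3 rad and distance of bin from where it was at the start of the episode below 0.02 m).
It also fails if it takes over 50 s, if anything falls off the work surface, if the arm or the gripper's body presses on something with over 40 N, if the wrist force passes 120 N, or if a joint passes its speed limit or range.

## Working session

There is one attempt and no reset: what is moved stays moved. The work goes in short steps, Python scripts to look and compute and a tool call to move; the robot and the scene stay as the last step left them, time stands still between calls to the robot, and variables do not carry over. Pictures are saved under pics/ and viewed, at most 10 in all, crops included, and the job is handed in when it is done.

Besides the shell and the picture viewer there is one more tool, called after "Request:" by a JSON object that holds its "api" and its "payload". arm_command: Moves the arm, as the interface text tells. Its arguments: {"type":"object","properties":{"xyz":{"type":"array"},"rot":{"type":"array"},"grip":{"type":"number"},"squeeze":{"type":"number"}},"required":["xyz","rot"]}

```bash
mkdir -p pics
cat > h.py <<'E'
import numpy as np, cv2
from bench import r
def W(cam,p,T=None):
    T=np.array(r.camera_model(cam)["T"]) if T is None else T
    return T[:3,:3]@np.array(p)+T[:3,3]
def ray(cam,u,v):
    m=r.camera_model(cam);T=np.array(m["T"])
    K=np.array([[m["fx"],0,m["cx"]],[0,m["fy"],m["cy"]],[0,0,1]],float)
    q=cv2.undistortPoints(np.array([[[u,v]]],float),K,np.array([m["k1"],0,0,0,0]))[0,0]
    # drawn = ray*(1+k1 r^2): same as OpenCV model
    return T[:3,3],T[:3,:3]@np.array([q[0],-q[1],-1.])
def atz(cam,u,v,z):
    o,d=ray(cam,u,v);return o+d*(z-o[2])/d[2]
def proj(cam,p):
    m=r.camera_model(cam);T=np.array(m["T"]);c=T[:3,:3].T@(np.array(p)-T[:3,3])
    x,y=c[0]/-c[2],-c[1]/-c[2];s=1+m["k1"]*(x*x+y*y)
    return m["fx"]*x*s+m["cx"],m["fy"]*y*s+m["cy"]
def snap(cam,f):
    im=r.camera(cam);cv2.imwrite("pics/"+f,im[:,:,::-1]);return im
def nets(cam,labels=("bin","frame","battery","box")):
    for l in labels:
        for n in ("look_for","spot_point"):
            for d in getattr(r,n)(l,cam):
                if d["conf"]>.2:
                    w=W(cam,d["at"]);print(cam,l,n,round(d["conf"],2),w.round(3),np.round(proj(cam,w)))
E
python3 - <<'E'
from h import *
a=snap("top","a_top.png");b=snap("scene","a_scene.png")
nets("top");nets("scene")
print(r.read_state())
E
```

```text
top bin look_for 0.92 [0.33  0.155 0.013] [209. 318.]
top bin look_for 0.89 [0.444 0.299 0.02 ] [134. 259.]
top bin look_for 0.85 [0.478 0.15  0.028] [210. 239.]
top bin spot_point 0.67 [ 0.444  0.296 -0.001] [139. 261.]
top bin spot_point 0.62 [0.48  0.148 0.005] [213. 240.]
top bin spot_point 0.58 [ 0.331  0.152 -0.003] [212. 317.]
top frame look_for 0.75 [0.532 0.114 0.025] [229. 211.]
top battery look_for 0.68 [0.605 0.268 0.015] [153. 180.]
top battery look_for 0.62 [0.482 0.152 0.022] [210. 238.]
top battery spot_point 0.92 [0.405 0.042 0.011] [268. 276.]
top battery spot_point 0.58 [0.604 0.266 0.009] [155. 181.]
top battery spot_point 0.43 [0.484 0.15  0.015] [212. 237.]
top box look_for 0.61 [ 0.576 -0.185  0.004] [378. 189.]
top box spot_point 0.87 [ 0.574 -0.18   0.   ] [375. 190.]
scene bin look_for 0.96 [0.47  0.134 0.037] [336. 229.]
scene bin look_for 0.7 [0.347 0.161 0.031] [387. 210.]
scene bin look_for 0.65 [0.437 0.298 0.017] [427. 272.]
scene bin spot_point 0.94 [ 0.443  0.299 -0.001] [423. 283.]
scene bin spot_point 0.77 [ 0.324  0.153 -0.001] [388. 217.]
scene b
[... 610 characters left out ...]
joint_positions': array([-1.23756987,  0.33220338, -0.06471108,  1.46009607,  0.02162349,
        1.34989499, -0.08848859]), 'joint_vel': array([-0.0015917 ,  0.00020776, -0.00099631,  0.00072519, -0.00224102,
        0.00133215, -0.00115702]), 'joint_torque': array([-2.12762956e-03, -6.23018146e+01,  2.30873149e-02, -3.90137386e+01,
       -6.12828252e-02,  3.14061076e-02,  4.13636417e-05]), 'ee_pos': array([0.21772096, 0.58587931, 0.22257533]), 'eef_rot': array([1.76961273e-01, 9.84217814e-01, 4.62601988e-05, 7.94476846e-06]), 'ft_force': array([ 0.3298656 , -0.23502678, -0.10937015]), 'torque': array([-0.00130967,  0.01427502,  0.00241593]), 'grip_force': 0.0, 'width': 0.0870221447495492}
```

View pics/a_top.png

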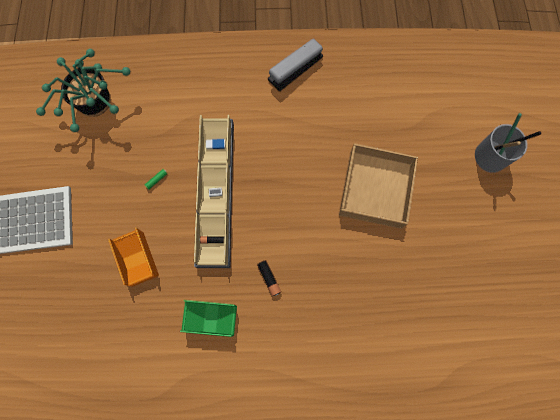

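View pics/a_scene.png

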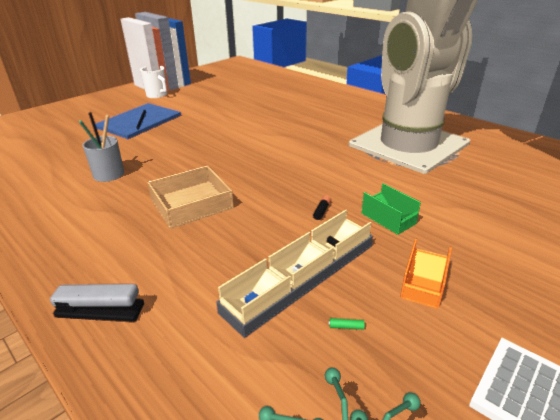

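The top view shows the battery (copper end at left) in the near bin of the organiser, at pixel (212,240), so the bin is at about (0.479, 0.149). The larger black battery at (268,278) lies on the desk. The box is at (378,187), about (0.574, -0.182). The green and orange bins are decoys. I'm moving above the bin for one close look.

Request:
{"api": "arm_command", "payload": {"xyz": [[0.261,-0.437,0.02],[0.261,-0.437,0.02],[0.261,-0.437,0.02],[0.261,-0.437,0.02],[0.261,-0.437,0.02],[0.261,-0.437,0.02],[0.261,-0.437,0.02],[0.261,-0.437,0.02],[0.261,-0.437,0.02],[0.261,-0.437,0.02],[0.261,-0.437,0.02],[0.261,-0.437,0.02],[0.261,-0.437,0.02],[0.261,-0.437,0.02],[0.261,-0.437,0.02],[0.261,-0.437,0.02],[0.261,-0.437,0.02],[0.261,-0.437,0.02]], "rot": [[0,0,0.356],[0,0,0.356],[0,0,0.356],[0,0,0.356],[0,0,0.356],[0,0,0.356],[0,0,0.356],[0,0,0.356],[0,0,0.356],[0,0,0.356],[0,0,0.356],[0,0,0.356],[0,0,0.356],[0,0,0.356],[0,0,0.356],[0,0,0.356],[0,0,0.356],[0,0,0.356]], "grip": 1}}

```text
time: 2.4
ee_pos: [0.4782, 0.1501, 0.2425]
eef_rot: [-0.001, 1.0, 0.0, -0.0]
ft_force: [0.3, -0.1, -0.2]
width: 0.0866
grip_force: 0.0
```

Run:
```python
from h import *
a=snap("wrist","b_wrist.png")
nets("wrist")
s=r.read_state();print(s["time"],s["ee_pos"],s["eef_rot"],s["joint_positions"])
print(np.array(r.camera_model("wrist")["T"]).round(3))
for uv in [(201,118),(196,265),(230,118),(228,265)]: print(atz("top",*uv,.056).round(4))
```

```text
wrist bin look_for 0.79 [0.472 0.147 0.021] [275. 171.]
wrist bin look_for 0.78 [0.442 0.308 0.02 ] [414. 145.]
wrist bin look_for 0.78 [0.323 0.162 0.018] [289.  33.]
wrist bin spot_point 0.94 [ 0.441  0.301 -0.002] [401. 142.]
wrist bin spot_point 0.78 [0.476 0.146 0.003] [274. 171.]
wrist bin spot_point 0.57 [0.328 0.16  0.001] [286.  41.]
wrist frame look_for 0.64 [0.479 0.149 0.025] [277. 177.]
wrist battery look_for 0.94 [0.48  0.149 0.023] [277. 178.]
wrist battery look_for 0.88 [0.399 0.039 0.019] [180. 106.]
wrist battery spot_point 0.79 [0.48  0.145 0.016] [274. 176.]
wrist battery spot_point 0.74 [0.401 0.042 0.011] [184. 108.]
wrist box look_for 0.71 [ 0.532 -0.152  0.01 ] [ 42. 216.]
wrist box spot_point 0.9 [ 0.576 -0.179  0.002] [ 33. 246.]
2.85 [0.47869706 0.14890124 0.2425664 ] [-1.08227571e-04  9.99999993e-01  4.12047367e-05 -9.04726594e-06] [-0.66184516  0.03861949  0.2781567   1.76483422 -0.01097706  1.33962132
  1.18964246]
[[-0.    -0.965 -0.262  0.408]
 [ 1.    -0.    -0.     0.15 ]
 [ 0.    -0.262  0.965  0.405]
 [ 0.     0.     0.     1.   ]]
[0.7172 0.1661 0.056 ]
[0.4257 0.1728 0.056 ]
[0.7151 0.1084 0.056 ]
[0.4242 0.1139 0.056 ]
```

View pics/b_wrist.png

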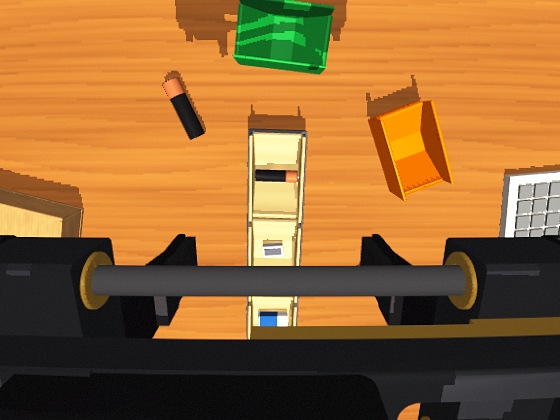

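The wrist view shows the battery in the near bin at (277,176), between side walls at u≈250 and 307, with its copper end toward +y. The larger decoy battery is at (185,108). I'm going partway down, then refining y and yaw from the wall edges.

Request:
{"api": "arm_command", "payload": {"xyz": [[0,-0.002,-0.03],[0,-0.002,-0.06],[0,-0.002,-0.09],[0,-0.002,-0.12],[0,-0.002,-0.145],[0,-0.002,-0.16],[0,-0.002,-0.16],[0,-0.002,-0.16]], "rot": [[0,0,-0.02],[0,0,-0.02],[0,0,-0.02],[0,0,-0.02],[0,0,-0.02],[0,0,-0.02],[0,0,-0.02],[0,0,-0.02]]}}

```text
time: 3.52
ee_pos: [0.4785, 0.1467, 0.0825]
eef_rot: [0.01, 1.0, -0.0, -0.001]
ft_force: [1.1, 0.2, 0.7]
width: 0.0871
grip_force: 0.0
```

Run:
```python
from h import *
a=snap("wrist","c_wrist.png")
c=r.camera("top")[200:290,170:260]
cv2.imwrite("pics/c_pair.png",np.hstack([a[:,:,::-1][40:290,150:420].repeat(2,0).repeat(2,1)[:500],]))
cv2.imwrite("pics/c_top.png",cv2.resize(c[:,:,::-1],None,fx=6,fy=6,interpolation=cv2.INTER_CUBIC))
nets("wrist",("bin","battery"))
s=r.read_state();print(s["time"],s["ee_pos"],s["eef_rot"])
```

```text
wrist bin look_for 0.84 [0.465 0.149 0.022] [279. 197.]
wrist bin look_for 0.8 [0.437 0.309 0.028] [517. 154.]
wrist bin look_for 0.63 [0.355 0.166 0.027] [303.  21.]
wrist bin spot_point 0.93 [0.476 0.151 0.003] [282. 204.]
wrist bin spot_point 0.62 [0.443 0.3   0.   ] [478. 158.]
wrist battery look_for 0.88 [0.398 0.041 0.02 ] [114. 102.]
wrist battery look_for 0.73 [0.478 0.146 0.023] [274. 215.]
wrist battery spot_point 0.9 [0.404 0.041 0.014] [119. 111.]
wrist battery spot_point 0.56 [0.482 0.148 0.017] [278. 218.]
3.8167 [0.47931122 0.14717536 0.08360654] [9.86218678e-03 9.99950938e-01 5.04005972e-04 7.78181451e-04]
```

View pics/c_pair.png

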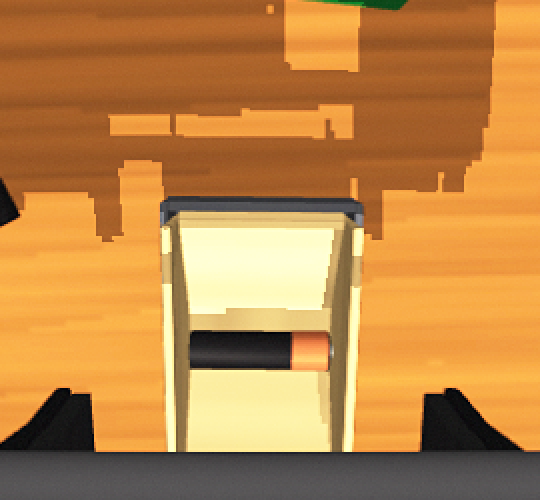

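View pics/c_top.png

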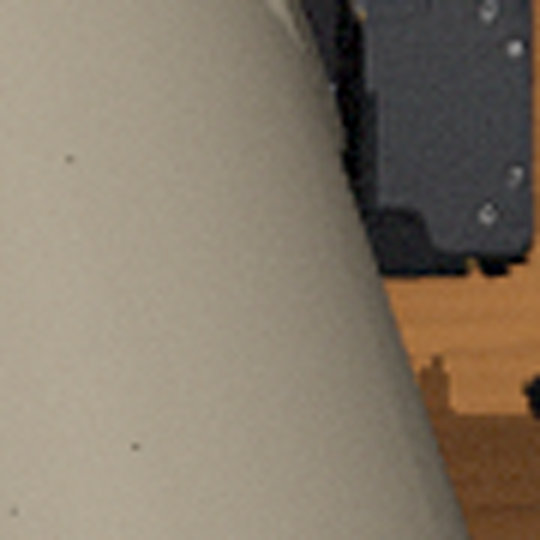

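The close view shows the bin walls centred at u≈280 and the fingers at u≈278.5, so the tool is about 1 mm off and well aligned. I'm descending and closing.

Request:
{"api": "arm_command", "payload": {"xyz": [[0,0.001,-0.016],[0,0.001,-0.032],[0,0.001,-0.043],[0,0.001,-0.049],[0,0.001,-0.049]], "rot": [[0,0,0],[0,0,0],[0,0,0],[0,0,0],[0,0,0]]}}

```text
time: 4.23
ee_pos: [0.4781, 0.1476, 0.0327]
eef_rot: [0.01, 1.0, -0.0, -0.001]
ft_force: [-0.3, -0.1, -0.6]
width: 0.0871
grip_force: 0.0
```

Request:
{"api": "arm_command", "payload": {"xyz": [[0,0,0],[0,0,0],[0,0,0],[0,0,0],[0,0,0],[0,0,0],[0,0,0],[0,0,0]], "rot": [[0,0,0],[0,0,0],[0,0,0],[0,0,0],[0,0,0],[0,0,0],[0,0,0],[0,0,0]], "grip": 0.5, "squeeze": 20}}

```text
time: 4.9
ee_pos: [0.4789, 0.1479, 0.0339]
eef_rot: [0.01, 1.0, 0.0, 0.0]
ft_force: [-0.7, -0.8, 5.6]
width: 0.0581
grip_force: 20.0
```

Request:
{"api": "arm_command", "payload": {"xyz": [[0,0,0.005],[0,0,0.012],[0,0,0.022],[0,0,0.034],[0,0,0.048],[0,0,0.065],[0,0,0.085],[0,0,0.105],[0,0,0.12],[0,0,0.13],[0,0,0.13],[0,0,0.13]], "rot": [[0,0,0],[0,0,0],[0,0,0],[0,0,0],[0,0,0],[0,0,0],[0,0,0],[0,0,0],[0,0,0],[0,0,0],[0,0,0],[0,0,0]], "grip": 0, "squeeze": 30}}

```text
time: 5.9
ee_pos: [0.4787, 0.1479, 0.1637]
eef_rot: [0.01, 1.0, 0.0, 0.0]
ft_force: [0.8, 0.1, -2.4]
width: 0.0576
grip_force: 30.0
```

Run:
```python
from h import *
r.camera("wrist");snap("scene","d_scene.png")
nets("wrist",("bin","battery"));nets("scene",("bin","battery","box"))
s=r.read_state();print(s["time"],s["ee_pos"],s["width"],s["joint_positions"])
```

```text
wrist bin look_for 0.85 [0.336 0.159 0.015] [287.  28.]
wrist bin look_for 0.72 [0.439 0.307 0.022] [450. 147.]
wrist bin look_for 0.57 [0.461 0.147 0.154] [275. 217.]
wrist bin spot_point 0.88 [0.476 0.151 0.129] [282. 227.]
wrist bin spot_point 0.79 [ 0.326  0.162 -0.001] [290.  21.]
wrist bin spot_point 0.76 [ 0.442  0.299 -0.001] [431. 148.]
wrist battery look_for 0.55 [0.396 0.04  0.015] [157. 104.]
wrist battery spot_point 0.97 [0.402 0.042 0.01 ] [161. 110.]
wrist battery spot_point 0.65 [0.479 0.148 0.146] [278. 241.]
scene bin look_for 0.95 [0.351 0.162 0.028] [386. 213.]
scene bin look_for 0.63 [0.44  0.3   0.016] [427. 274.]
scene bin look_for 0.62 [0.492 0.144 0.16 ] [337. 177.]
scene bin look_for 0.41 [0.532 0.169 0.012] [328. 266.]
scene bin spot_point 0.81 [0.475 0.148 0.135] [344. 187.]
scene bin spot_point 0.8 [ 0.328  0.155 -0.   ] [388. 218.]
scene bin spot_point 0.56 [0.448 0.299 0.002] [422. 283.]
scene battery look_for 0.72 [0.412 0.051 0.014] [321. 209.]
scene battery look_for 0.68 [0.607 0.27  0.01 ] [349. 323.]
scene battery spot_point 0.92 [0.605 0.267 0.006] [348. 323.]
scene battery spot_point 0.52 [0.399 0.039 0.009] [321. 206.]
scene battery spot_point 0.4 [0.475 0.145 0.137] [343. 185.]
scene box look_for 0.77 [ 0.574 -0.192  0.02 ] [187. 193.]
scene box spot_point 0.76 [ 0.574 -0.18  -0.003] [191. 204.]
6.5 [0.47870186 0.14788438 0.16350389] 0.058039919040612536 [-0.65648374  0.09735408  0.28261497  1.87545544 -0.02950704  1.17284489
  1.18725305]
```

View pics/d_scene.png

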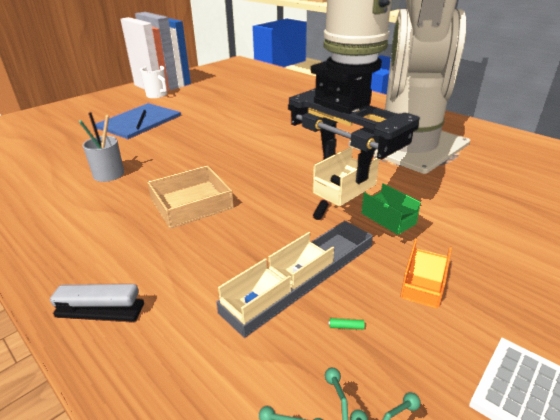

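The scene view shows the bin lifted level with the battery inside, at (345,185). The organiser pocket is empty, and the box is unmoved at (190,195). I'm carrying the bin over the box, yawing to match it.

Request:
{"api": "arm_command", "payload": {"xyz": [[0.003,-0.007,0.002],[0.008,-0.02,0.005],[0.015,-0.04,0.01],[0.024,-0.064,0.015],[0.035,-0.09,0.02],[0.045,-0.117,0.02],[0.055,-0.144,0.02],[0.065,-0.171,0.02],[0.076,-0.198,0.02],[0.086,-0.224,0.02],[0.096,-0.251,0.02],[0.106,-0.278,0.02],[0.114,-0.298,0.02],[0.12,-0.315,0.02],[0.125,-0.328,0.02],[0.128,-0.335,0.02],[0.128,-0.335,0.02],[0.128,-0.335,0.02],[0.128,-0.335,0.02]], "rot": [[0,0,-0.004],[0,0,-0.01],[0,0,-0.02],[0,0,-0.032],[0,0,-0.045],[0,0,-0.06],[0,0,-0.073],[0,0,-0.087],[0,0,-0.1],[0,0,-0.114],[0,0,-0.127],[0,0,-0.141],[0,0,-0.151],[0,0,-0.16],[0,0,-0.167],[0,0,-0.17],[0,0,-0.17],[0,0,-0.17],[0,0,-0.17]]}}

```text
time: 8.08
ee_pos: [0.6067, -0.1859, 0.1836]
eef_rot: [0.094, 0.996, 0.0, -0.0]
ft_force: [0.2, -0.7, -1.6]
width: 0.0577
grip_force: 30.0
```

Run:
```python
from h import *
r.camera("wrist");nets("wrist",("bin","battery","box"))
s=r.read_state();print(s["time"],s["ee_pos"],s["eef_rot"],s["width"],s["joint_positions"])
```

```text
wrist bin look_for 0.81 [ 0.591 -0.184  0.174] [274. 218.]
wrist bin spot_point 0.64 [ 0.604 -0.182  0.15 ] [282. 226.]
wrist battery look_for 0.61 [ 0.605 -0.186  0.173] [276. 242.]
wrist battery look_for 0.4 [ 0.593 -0.181  0.177] [281. 223.]
wrist battery spot_point 0.95 [ 0.61  -0.187  0.167] [276. 246.]
wrist box look_for 0.93 [ 0.537 -0.172  0.005] [278. 114.]
8.4333 [ 0.60670989 -0.18670541  0.18366229] [9.44661698e-02 9.95528064e-01 1.24794699e-04 3.81431816e-05] 0.05764864883641157 [-0.18097819  0.40595675  0.53798747  1.51226763 -0.21296289  1.28200285
  1.7635677 ]
```

Request:
{"api": "arm_command", "payload": {"xyz": [[0.002,0,-0.01],[0.003,0,-0.02],[0.005,-0.001,-0.03],[0.006,-0.001,-0.038],[0.008,-0.001,-0.046],[0.009,-0.002,-0.052],[0.011,-0.002,-0.057],[0.012,-0.002,-0.06],[0.012,-0.002,-0.06],[0.012,-0.002,-0.06]], "rot": [[-0.015,-0.079,0],[-0.03,-0.157,0],[-0.045,-0.236,0],[-0.06,-0.314,0],[-0.076,-0.393,0],[-0.091,-0.471,0],[-0.106,-0.55,0],[-0.121,-0.628,0],[-0.121,-0.628,0],[-0.121,-0.628,0]]}}

```text
time: 9.27
ee_pos: [0.6177, -0.1888, 0.123]
eef_rot: [0.09, 0.946, -0.029, 0.311]
ft_force: [0.3, -0.1, -1.0]
width: 0.0578
grip_force: 30.0
```

Request:
{"api": "arm_command", "payload": {"xyz": [[0,0,0],[0.001,0,-0.001],[0.001,0,-0.002],[0.002,0,-0.003],[0.002,0,-0.004],[0.003,-0.001,-0.005],[0.003,-0.001,-0.006],[0.003,-0.001,-0.006],[0.003,-0.001,-0.006],[0.003,-0.001,-0.006],[0.003,-0.001,-0.006],[0.003,-0.001,-0.006],[0.003,-0.001,-0.006],[0.003,-0.001,-0.006]], "rot": [[-0.008,-0.039,0],[-0.015,-0.079,0],[-0.023,-0.118,0],[-0.03,-0.157,0],[-0.038,-0.196,0],[-0.045,-0.236,0],[-0.053,-0.275,0],[-0.053,-0.275,0],[-0.053,-0.275,0],[-0.053,-0.275,0],[-0.053,-0.275,0],[-0.053,-0.275,0],[-0.053,-0.275,0],[-0.053,-0.275,0]]}}

```text
time: 10.43
ee_pos: [0.6223, -0.193, 0.1588]
eef_rot: [0.083, 0.909, -0.034, 0.407]
ft_force: [-0.2, -0.1, -1.5]
width: 0.0577
grip_force: 30.0
```

Run:
```python
from h import *
r.camera("wrist");snap("scene","e_scene.png")
nets("wrist",("bin","battery"));nets("scene",("bin","battery","box"))
s=r.read_state();print(s["time"],s["ee_pos"],s["eef_rot"],s["width"],s["joint_positions"])
```

```text
wrist bin look_for 0.71 [ 0.621 -0.197  0.135] [275. 213.]
wrist bin spot_point 0.63 [ 0.641 -0.198  0.135] [279. 227.]
scene bin look_for 0.92 [ 0.635 -0.171  0.17 ] [154. 141.]
scene bin look_for 0.9 [0.44  0.299 0.014] [426. 275.]
scene bin look_for 0.89 [0.35  0.162 0.027] [386. 213.]
scene bin spot_point 0.82 [ 0.639 -0.201  0.14 ] [147. 152.]
scene bin spot_point 0.57 [ 0.444  0.299 -0.002] [423. 283.]
scene battery look_for 0.88 [0.608 0.269 0.011] [348. 323.]
scene battery look_for 0.66 [0.411 0.048 0.013] [321. 209.]
scene battery look_for 0.45 [ 0.513 -0.173  0.013] [215. 188.]
scene battery spot_point 0.92 [0.606 0.27  0.006] [348. 325.]
scene battery spot_point 0.48 [0.399 0.037 0.007] [320. 207.]
scene battery spot_point 0.39 [ 0.512 -0.172  0.008] [216. 190.]
scene box look_for 0.98 [ 0.576 -0.19   0.016] [187. 195.]
scene box spot_point 0.72 [ 0.573 -0.182 -0.001] [191. 203.]
11.0333 [ 0.61992124 -0.19386761  0.15680506] [ 0.08342838  0.90925001 -0.0359714   0.40621446] 0.05773341772152713 [ 0.61515831  0.04646033 -0.34865229  2.22292685 -0.96590065  0.06585859
  2.60248372]
```

View pics/e_scene.png

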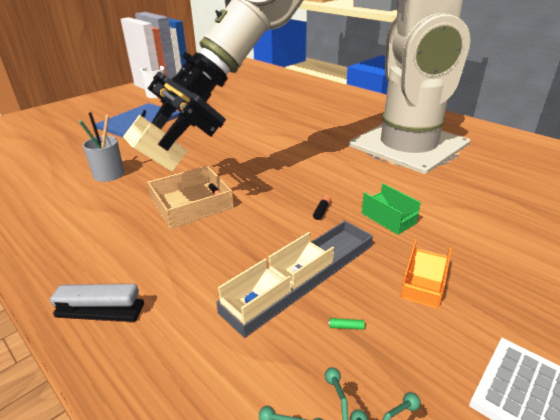

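The scene view shows the battery in the box near its robot-side wall, at (215,189), about (0.512, -0.172). The bin is tilted and empty. Joints 6 and 7 are near their limits, so I'm working out the untilt now.

Run:
```python
from h import *
from scipy.spatial.transform import Rotation as R
s=r.read_state()
print((R.from_quat([.0945,.9955,0,0])*R.from_quat(s["eef_rot"]).inv()).as_rotvec(),s["joint_positions"],s["joint_vel"].round(3),s["time"])
```

```text
[ 0.1528529   0.82607419 -0.00591491] [ 0.61515831  0.04646033 -0.34865229  2.22292685 -0.96590065  0.06585859
  2.60248372] [ 0.016  0.003 -0.011  0.003  0.    -0.002  0.001] 11.0333
```

Request:
{"api": "arm_command", "payload": {"xyz": [[0,0,0.004],[-0.001,0,0.008],[-0.002,0,0.012],[-0.003,0,0.016],[-0.004,0,0.02],[-0.005,0,0.024],[-0.006,0,0.028],[-0.007,0,0.032],[-0.008,0,0.036],[-0.01,0,0.04],[-0.01,0,0.04],[-0.01,0,0.04],[-0.01,0,0.04]], "rot": [[0.015,0.083,0],[0.03,0.165,0],[0.046,0.248,0],[0.061,0.33,0],[0.076,0.413,0],[0.092,0.496,0],[0.107,0.578,0],[0.122,0.661,0],[0.138,0.743,0],[0.153,0.826,0],[0.153,0.826,0],[0.153,0.826,0],[0.153,0.826,0]]}}

```text
time: 12.12
ee_pos: [0.6095, -0.1946, 0.1962]
eef_rot: [0.092, 0.996, 0.001, 0.001]
ft_force: [0.1, 0.0, -1.0]
width: 0.058
grip_force: 30.0
```

Run:
```python
from h import *
from scipy.spatial.transform import Rotation as R
s=r.read_state()
print((R.from_quat([.0945,.9955,0,0])*R.from_quat(s["eef_rot"]).inv()).as_rotvec(),s["joint_positions"],s["joint_vel"].round(3),s["time"],s["ee_pos"])
```

```text
[-0.00088467  0.00188568 -0.00432855] [ 0.26653755  0.37644005 -0.03681632  1.45681891  0.01267143  1.30695693
  1.61485103] [ 0.006 -0.022 -0.001  0.015  0.001  0.007  0.001] 12.1167 [ 0.60945954 -0.19463834  0.19617317]
```

Request:
{"api": "arm_command", "payload": {"xyz": [[-0.003,0.015,0],[-0.008,0.04,0],[-0.014,0.07,0],[-0.02,0.1,0],[-0.027,0.13,0],[-0.033,0.16,-0.01],[-0.037,0.18,-0.025],[-0.04,0.191,-0.045],[-0.04,0.195,-0.065],[-0.04,0.195,-0.085],[-0.04,0.195,-0.105],[-0.04,0.195,-0.12],[-0.04,0.195,-0.13],[-0.04,0.195,-0.13],[-0.04,0.195,-0.13],[-0.04,0.195,-0.13]], "rot": [[0,0,0],[0,0,0],[0,0,0],[0,0,0],[0,0,0],[0,0,0],[0,0,0],[0,0,0],[0,0,0],[0,0,0],[0,0,0],[0,0,0],[0,0,0],[0,0,0],[0,0,0],[0,0,0]]}}

```text
time: 13.45
ee_pos: [0.5702, 0.0004, 0.0681]
eef_rot: [0.092, 0.996, 0.001, 0.001]
ft_force: [-0.1, -0.1, -1.4]
width: 0.0577
grip_force: 30.0
```

Run:
```python
from h import *
r.camera("wrist");snap("scene","f_scene.png")
nets("wrist",("bin","battery"));nets("scene",("bin","battery","box"))
s=r.read_state();print(s["time"],s["ee_pos"],s["eef_rot"],s["joint_positions"])
```

```text
wrist bin look_for 0.93 [0.558 0.002 0.055] [276. 222.]
wrist bin spot_point 0.78 [0.57  0.004 0.035] [282. 230.]
wrist battery look_for 0.85 [ 0.523 -0.159  0.021] [ 30. 200.]
wrist battery spot_point 0.82 [ 0.517 -0.171  0.013] [ 19. 192.]
scene bin look_for 0.84 [0.442 0.3   0.017] [426. 274.]
scene bin look_for 0.78 [0.587 0.027 0.067] [248. 219.]
scene bin look_for 0.75 [0.348 0.161 0.03 ] [387. 211.]
scene bin spot_point 0.9 [ 0.446  0.301 -0.003] [423. 285.]
scene bin spot_point 0.71 [0.328 0.154 0.001] [388. 218.]
scene bin spot_point 0.62 [0.567 0.002 0.041] [248. 220.]
scene battery look_for 0.89 [0.608 0.272 0.012] [349. 324.]
scene battery look_for 0.5 [0.408 0.047 0.012] [321. 208.]
scene battery look_for 0.3 [0.533 0.171 0.013] [329. 265.]
scene battery spot_point 0.84 [0.608 0.266 0.007] [346. 324.]
scene battery spot_point 0.69 [0.4   0.041 0.006] [321. 208.]
scene battery spot_point 0.42 [ 0.512 -0.174  0.005] [215. 191.]
scene box look_for 0.66 [ 0.582 -0.2    0.017] [181. 194.]
scene box spot_point 0.6 [ 0.573 -0.182 -0.001] [191. 203.]
14.05 [5.69624523e-01 2.14021745e-04 6.67347551e-02] [9.24241159e-02 9.95719522e-01 6.40701947e-04 6.99725830e-05] [ 0.04331771  0.35454773 -0.14612369  1.77764599  0.0581514   1.01325743
  1.26107491]
```

View pics/f_scene.png

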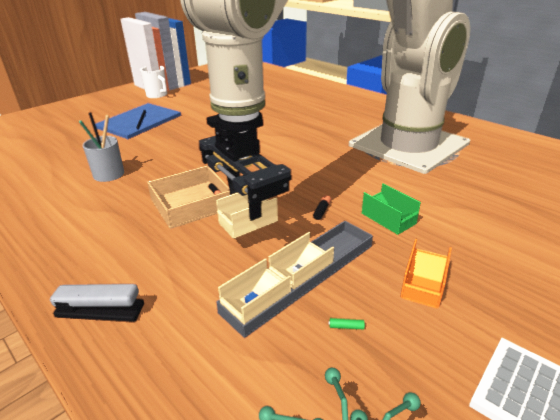

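The scene view shows the bin level and empty at (248,215), over bare desk. The battery is in the box at (213,189). The underside is about 37 mm up, so I'm lowering slowly until it touches.

Request:
{"api": "arm_command", "payload": {"xyz": [[0,0,-0.01],[0,0,-0.02],[0,0,-0.027],[0,0,-0.031],[0,0,-0.034],[0,0,-0.036],[0,0,-0.036],[0,0,-0.036]], "rot": [[0,0,0],[0,0,0],[0,0,0],[0,0,0],[0,0,0],[0,0,0],[0,0,0],[0,0,0]]}}

```text
time: 14.72
ee_pos: [0.5698, 0.0002, 0.0309]
eef_rot: [0.092, 0.996, 0.001, 0.0]
ft_force: [1.0, 0.5, -0.9]
width: 0.0579
grip_force: 30.0
```

Request:
{"api": "arm_command", "payload": {"xyz": [[0,0,-0.001],[0,0,-0.0015],[0,0,-0.0015]], "rot": [[0,0,0],[0,0,0],[0,0,0]]}}

```text
time: 14.97
ee_pos: [0.57, 0.0003, 0.03]
eef_rot: [0.092, 0.996, 0.001, 0.001]
ft_force: [-1.5, 0.1, 3.5]
width: 0.0579
grip_force: 30.0
```

Request:
{"api": "arm_command", "payload": {"xyz": [[0,0,0],[0,0,0],[0,0,0],[0,0,0],[0,0,0],[0,0,0],[0,0,0.015],[0,0,0.04],[0,0,0.07],[0,0,0.1],[0,0,0.13],[0,0,0.16],[0,0,0.16],[0,0,0.16]], "rot": [[0,0,0],[0,0,0],[0,0,0],[0,0,0],[0,0,0],[0,0,0],[0,0,0],[0,0,0],[0,0,0],[0,0,0],[0,0,0],[0,0,0],[0,0,0],[0,0,0]], "grip": 1}}

```text
time: 16.13
ee_pos: [0.5707, 0.0003, 0.1911]
eef_rot: [0.092, 0.996, 0.001, 0.002]
ft_force: [0.6, -0.3, -1.2]
width: 0.0873
grip_force: 0.0
```

Run:
```python
from h import *
r.camera("wrist");snap("scene","g_scene.png")
nets("wrist",("bin","battery"));nets("scene",("bin","battery","box"))
s=r.read_state();print(s["time"],s["ee_pos"],s["width"])
```

```text
wrist bin look_for 0.94 [0.569 0.003 0.013] [280. 184.]
wrist bin look_for 0.7 [0.457 0.278 0.019] [545.  19.]
wrist bin look_for 0.51 [0.476 0.144 0.001] [402.  66.]
wrist bin spot_point 0.73 [ 0.441  0.3   -0.003] [549.   4.]
wrist bin spot_point 0.58 [ 0.566  0.001 -0.004] [277. 179.]
wrist battery look_for 0.96 [ 0.519 -0.168  0.018] [107. 169.]
wrist battery look_for 0.78 [0.418 0.045 0.014] [294.  20.]
wrist battery look_for 0.63 [0.603 0.262 0.005] [521. 170.]
wrist battery spot_point 0.98 [ 0.515 -0.168  0.013] [107. 164.]
wrist battery spot_point 0.84 [0.605 0.265 0.001] [522. 170.]
scene bin look_for 0.94 [0.442 0.3   0.016] [426. 275.]
scene bin look_for 0.77 [0.573 0.018 0.031] [251. 230.]
scene bin look_for 0.58 [0.351 0.161 0.031] [386. 211.]
scene bin spot_point 0.74 [0.567 0.005 0.003] [250. 237.]
scene bin spot_point 0.66 [ 0.324  0.152 -0.   ] [388. 217.]
scene bin spot_point 0.58 [ 0.445  0.299 -0.001] [423. 283.]
scene battery look_for 0.87 [0.609 0.268 0.011] [346. 323.]
scene battery look_for 0.8 [0.408 0.049 0.012] [322. 209.]
scene battery spot_point 0.79 [0.399 0.042 0.005] [322. 208.]
scene battery spot_point 0.55 [0.605 0.267 0.009] [348. 322.]
scene battery spot_point 0.53 [ 0.513 -0.17   0.005] [216. 192.]
scene box look_for 0.65 [ 0.576 -0.191  0.018] [186. 195.]
scene box spot_point 0.95 [ 0.576 -0.18  -0.001] [190. 204.]
16.7333 [5.69581192e-01 2.50252242e-04 1.89121729e-01] 0.08733946038745086
```

View pics/g_scene.png

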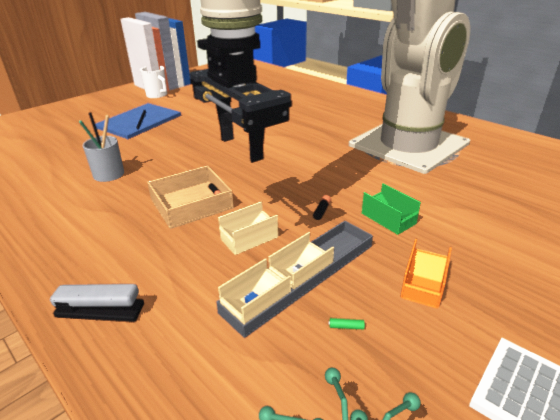

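The scene view shows the empty bin upright on the bare desk at (249,229), and the battery in the box at (213,189). The gripper is clear of everything.

```bash
python3 -c "
from bench import r
print(r.close_job())"
```

```text
the job is handed in; nothing more can be done
None
```

The battery is in the cardboard box, the empty bin stands upright on the bare desk clear of the organiser, and the job is handed in (no verdict came back; joint 7 read 2.6025 rad against its 2.6 limit while the bin was tipped).

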